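# Deburr the big hole of the dye-pot rack

### The arm

A 6-joint arm with a two-finger parallel gripper is mounted at the origin on the work surface. World frame = base frame: x ahead of the robot, y to its left, z up, the work surface at z = 0. Lengths are in m, angles in rad, forces in N, time in s.
With the tool pointing down it reaches from about 0.375 to 0.825 m from the base axis. Payload 5.5 kg.
Tool frame: the origin (TCP) lies at the very end of the fingers, on their centre line; the grasp point (between the pads) lies 19 mm behind it; z points along the fingers, y is the line along which they close (so a half turn about z gives the same grasp; the last joint's range is limited). The gripper opens to 85 mm and grips with 20 to 120 N. Pads are 22 mm wide; open, the fingers measure 114 mm over their backs; the gripper's body (76 mm by 85 mm) begins 54 mm behind the grasp point. The pads swing forward as they close: fully open they stand 13 mm farther back than shut.
Start: joints at [1.109, 0.314, -0.047, 1.21, 0, 1.571], TCP at [0.267, 0.537, 0.204] pointing down, gripper open.
Joint ranges: [-2.67, 2.67], [-0.69, 1.73], [-1.03, 1.25], [-2.08, 2.16], [-1.42, 1.45], [-3.14, 3.14]. Speed limits (rad/s): [2.39, 2.39, 3.01, 3.14, 3.14, 3.14].

### API

Orientations are given as a unit quaternion [w, x, y, z].
In Python, from workcell import bot gives the robot as it stands. The module is installed in compiled form; this text tells all that it offers.
- The arm moves only by the tool apply_moves, never from a script. Its argument "plan" is a list of rows, each a list of 3 entries, a list of its own where there are three numbers: the closure, from 0 (fully open) to 1 (shut), then the shift along the tool's x, y, z in cm, then the turn, a rotation vector about the tool's x, y, z in degrees. In form: [[hand, [x, y, z], [rx, ry, rz]], ...]. A call has 1 to 10 rows; each row is the pose to reach, as a shift and turn from the pose commanded when the call began, along the tool's axes at that moment; what a row does not reach only later rows make up. A row lasts 1/10 s, in which the tool goes at most 50 mm and 8.59 degrees, less where a joint would pass 70% of its speed; a pose out of reach is approached as far as the arm can. A call with a gripper value outside its range is refused whole. The fingers move at their own pace and stop on an object; the grip force is fixed at half the most. Time passes only in rows, so rows that repeat a pose let the fingers close. It gives the time, the measured TCP pose, the force, the opening and the grip force at its end, in the units of the state.
- bot.get_obs(): the state, without advancing time (a new reading comes with each control period).
- bot.read_camera(name): name is "scene" or "top"; returns a dict with "pixels" (400x640x3 uint8, red, green, blue), "fx", "fy", "cx", "cy" (pixels), "k1" (the pictures are not rectified: a ray, as slopes to the right and down, at radius r is drawn at 1 + k1 r^2 times it, then the intrinsics apply), "extrinsics" (4x4, takes a point from camera to world coordinates). Camera axes: x right, y up, looking along -z (the intrinsics and any distortion apply to the point x, -y, -z); pixel columns grow to the right and rows downward; lengths in m; the calibration is good to about 2 mm. A picture is of the moment at which its call begins. There is no depth.
- bot.close_job(): hands the job in; it is judged then, once.
The state is a dict: "time_s": time; "joints": joint angles; "joint_vel": joint speeds; "joint_efforts": joint torques, N m; "eef_pos": TCP position; "ee_rot": TCP orientation; "ft_force": force on the tool from outside, world axes, zero at the start; "torque": the same for the moment, N m; "finger_gap": finger opening in m; "grip_force": force on a finger pad.
Only numpy, scipy, OpenCV 4.12 (cv2) and the standard library are available. Lean on these libraries where they do the work, as an engineer would, in place of code of your own. Each camera call takes 0.05 s, during which the arm holds its last target. There are 200 camera calls.

### The job

Take the spring-nosed deburring tool out of its wooden stand and run its cone in a full circle around the upper edge of the big hole in the aluminium rack: start at the side facing the two small holes and go anticlockwise, seen from above, all the way round back to the start, keeping the cone lightly pressed on the edge. Then put the tool back upright in its stand, fully seated, and let go.

Things in the scene. Friction and masses are not known exactly. Their poses are not given: they have to be found in the camera images.
- deburrer: hand deburring tool, upright in the stand at first: round wooden handle (30 mm diameter, from 6 to 86 mm above the origin) on a dark steel collar disc (60 mm diameter, 6 mm thick); 0.2 kg. Origin on the axis at the collar's underside, z up. A steel cone nose below slides up to 14 mm up into it on a spring (1 N preload, 5 N fully in). Work upright with it 7 mm in; over 20 N on the rack is forcing.
- blade_tip (a point): point of the nose's cone, 40 mm under the deburrer's origin with the spring relaxed. From 2 mm radius here it widens at 45 degrees to 15 mm radius 13 mm higher, then 8 mm straight. At work the flank bears on the hole's edge from inside: the point circles about 27 mm (20 to 34) from the hole's centre, there about 6 mm below the plate's top.
- rack: dye-pot rack, fixed: aluminium plate 185 x 130 x 8 mm on two pine battens, top face 38 mm above the bench, with one big hole (70 mm diameter, open down to the bench) and two small ones (38 mm). Origin: centre of the big hole, level with the top face; x points towards the middle between the small holes (at x = 85, y = +-32 mm), z up.
- stand: fixed pale wooden block 90 x 90 x 60 mm that holds the tool; origin at the centre of its underside. A round hole 42 mm wide and 52 mm deep in its top takes the nose (30 mm wide). Seated, the tool's collar lies flat on the block's top: the deburrer's origin is 60 mm above the stand's.
Mind the look-alikes: they are no part of the job. There is more than one size of the rack; the job needs the smallest.

How it is judged:
By the outcome, as a careful person would: the job done as asked, in the order asked, and still so for the second after the job is handed in, with the robot touching nothing.
It also fails if it takes over 72 s, if anything falls off the work surface, if the arm or the gripper's body presses on something with over 40 N, if the wrist force passes 120 N, or if a joint passes its speed limit or range.

## Working session

There is one attempt and no reset: what is moved stays moved. The work goes in short steps, Python scripts to look and compute and a tool call to move; the robot and the scene stay as the last step left them, time stands still between calls to the robot, and variables do not carry over. Pictures are saved under pics/ and viewed, at most 10 in all, crops included, and the job is handed in when it is done.

Besides the shell and the picture viewer there is one more tool, called after "Call:" by a JSON object that holds its "api" and its "payload". apply_moves: Moves the arm, as the interface text tells. Its arguments: {"type":"object","properties":{"plan":{"type":"array"}},"required":["plan"]}

```bash
mkdir -p pics; cat > h.py <<'E'
import numpy as np,cv2
from workcell import bot
def save(c,n): cv2.imwrite('pics/'+n,c['pixels'][:,:,::-1])
def ray(c,u,v):
    d=np.array([(u-c['cx'])/c['fx'],(v-c['cy'])/c['fy']]);s=d.copy()
    for _ in range(20): s=d/(1+c['k1']*(s@s))
    E=np.array(c['extrinsics']);return E[:3,3],E[:3,:3]@np.array([s[0],-s[1],-1])
def onz(c,u,v,z):
    o,d=ray(c,u,v);return o+d*(z-o[2])/d[2]
def proj(c,p):
    E=np.array(c['extrinsics']);q=E[:3,:3].T@(np.array(p)-E[:3,3]);s=np.array([q[0],-q[1]])/-q[2]
    s=s*(1+c['k1']*(s@s));return s[0]*c['fx']+c['cx'],s[1]*c['fy']+c['cy']
E
python3 - <<'E'
from h import *
for n in('scene','top'):
    c=bot.read_camera(n);save(c,n+'0.png');print(n,c['fx'],c['cx'],c['cy'],c['k1'],np.round(c['extrinsics'],3).tolist())
print(bot.get_obs())
E
```

```text
scene 420.552528098229 327.0040172737 198.61251376577187 -0.039031016329087155 [[0.846, -0.409, 0.343, 0.765], [0.534, 0.647, -0.544, -0.641], [0.0, 0.644, 0.765, 0.897], [0.0, 0.0, 0.0, 1.0]]
top 380.75838378779736 320.0898344511307 197.34736032815192 -0.03649699665362871 [[-0.017, 0.996, -0.09, 0.353], [-1.0, -0.016, 0.011, -0.059], [0.009, 0.091, 0.996, 0.912], [0.0, 0.0, 0.0, 1.0]]
{'time_s': 0.1, 'joints': array([ 1.10897128e+00,  3.14156563e-01, -4.79685342e-02,  1.21022003e+00,
       -4.18998589e-06,  1.57079260e+00]), 'joint_vel': array([ 0.00105489,  0.00048836,  0.00259673, -0.00095563,  0.0013332 ,
       -0.00015724]), 'joint_efforts': array([ 3.27885591e-04, -5.40765274e+01,  3.40542483e+01,  1.11754841e-02,
        6.03327931e-05,  7.41661665e-06]), 'eef_pos': array([0.26709815, 0.53663584, 0.2028247 ]), 'ee_rot': array([-1.75195438e-04,  2.28864037e-01,  9.73458090e-01, -7.54323483e-04]), 'ft_force': array([-0.27962923, -0.25295924,  0.74865005]), 'torque': array([-0.00191005,  0.01779149, -0.00916982]), 'grip_force': 0.0, 'finger_gap': 0.08567572708013142}
```

View pics/scene0.png

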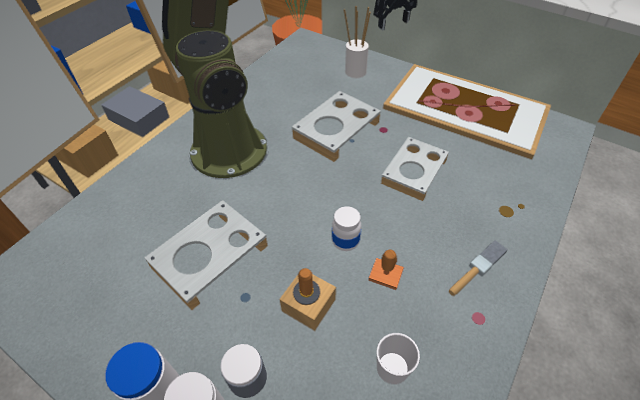

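View pics/top0.png

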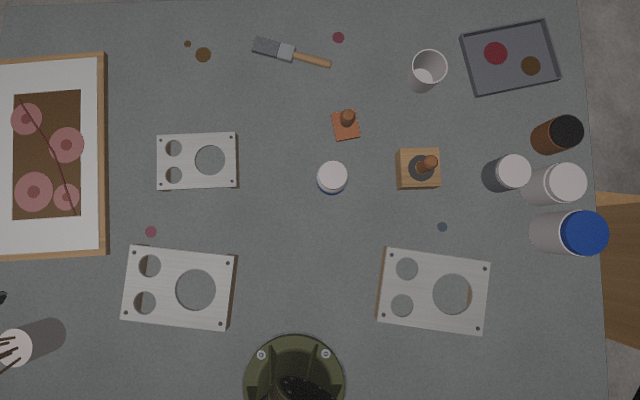

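The scene view has three racks, at (328,125), (412,170) and (192,257); the tool in its stand is at (306,290) and the stamp at (387,268).
- **Rack candidates (top view, big hole):** (210,160), (195,290) and (452,293). I choose (210,160), which is about 80 px (0.18 m) long and the smallest.
- **Tool candidates:** (427,163) is a handle on a dark collar in a pale block. (347,118) is a stamp on an orange base. I choose (427,163).

```bash
cat > m.py <<'E'
from h import *
def blob(mask,u0,v0,w,lo,hi):
    m=np.zeros_like(mask);m[v0-w:v0+w,u0-w:u0+w]=mask[v0-w:v0+w,u0-w:u0+w]
    cs,_=cv2.findContours(m,cv2.RETR_LIST,cv2.CHAIN_APPROX_NONE)
    return [k for k in cs if lo<cv2.contourArea(k)<hi]
def fit(P): # circle
    A=np.c_[2*P[:,:2],np.ones(len(P))];s=np.linalg.lstsq(A,(P[:,:2]**2).sum(1),rcond=None)[0]
    return s[:2],np.sqrt(s[2]+s[:2]@s[:2])
E
python3 - <<'E'
from m import *
c=bot.read_camera('top');im=c['pixels'].astype(int)
hsv=cv2.cvtColor(c['pixels'],cv2.COLOR_RGB2HSV)
g=im.sum(2)/3
al=((g>150)*255).astype(np.uint8)
print('vals',im[160,210],im[140,185],im[160,183],im[180,225],im[155,405],im[172,414],im[163,427])
for k in blob(al,197,160,50,60,9000):
    P=np.array([onz(c,*p[0],.038) for p in k]);print('al',cv2.contourArea(k),fit(P),[np.round(onz(c,*q,.038),4)[:2].tolist() for q in cv2.boxPoints(cv2.minAreaRect(k))])
wood=((hsv[...,1]>70)&(hsv[...,0]<25)&(g>110)).astype(np.uint8)*255
for k in blob(wood,420,165,35,300,9000):
    r=cv2.minAreaRect(k);print('wood',cv2.contourArea(k),r,[np.round(onz(c,*q,.06),4)[:2].tolist() for q in cv2.boxPoints(r)])
crop=lambda a,y,x,h,w:cv2.resize(c['pixels'][y:y+h,x:x+w,::-1],(400,400),interpolation=cv2.INTER_CUBIC)
s=bot.read_camera('scene')
cv2.imwrite('pics/crop1.png',np.hstack([cv2.resize(c['pixels'][135:200,385:450,::-1],(400,400)),cv2.resize(s['pixels'][255:335,270:350,::-1],(400,400))]))
E
```

```text
vals [103 105 105] [146 142 140] [153 150 148] [146 145 143] [134 111  85] [62 60 63] [123  88  65]
al 176.5 (array([0.46905615, 0.26107633]), np.float64(0.03352254002322681)) [[0.4853, 0.3113], [0.488, 0.2083], [0.4601, 0.2067], [0.4573, 0.3094]]
wood 310.0 ((419.8401184082031, 156.5635223388672), (18.05101776123047, 38.159969329833984), 88.31531524658203) [[0.5404, -0.2534], [0.5419, -0.3414], [0.5001, -0.3406], [0.4987, -0.253]]
```

View pics/crop1.png

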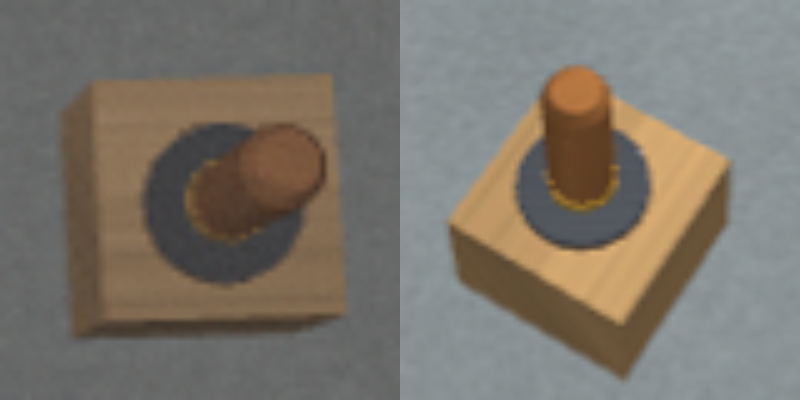

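The crop shows the brown handle on a dark collar disc, seated in the pale block: this is the deburrer. In the top image the collar centre is at about (421,168).

```bash
python3 - <<'E'
from m import *
for n,rk,st,th in(('top',(197,160),(421,168),125),('scene',(413,168),(306,290),165)):
    c=bot.read_camera(n);px=c['pixels'];g=px.mean(2);hsv=cv2.cvtColor(px,cv2.COLOR_RGB2HSV)
    al=((g>th)&(hsv[...,1]<40)).astype(np.uint8)*255
    for k in blob(al,*rk,52,80,9000):
        P=np.array([onz(c,*p[0],.038) for p in k]);o,r=fit(P);q=cv2.minAreaRect(P[:,:2].astype(np.float32));print(n,'al',cv2.contourArea(k),o.round(4),r.round(4),np.round(q[0],4),np.round(q[1],4),round(q[2],1))
    print(n,'rackvals',g[rk[1],rk[0]])
    d=((hsv[...,1]<60)&(g<90)).astype(np.uint8)*255
    for k in blob(d,*st,22,100,3000):
        k=cv2.convexHull(k);P=np.array([onz(c,*p[0],.066) for p in k]);print(n,'collar',cv2.contourArea(k),cv2.minEnclosingCircle(P[:,:2].astype(np.float32)),fit(P))
    w=((hsv[...,1]>60)&(hsv[...,0]<28)).astype(np.uint8)*255
    for k in blob(w,*st,45,200,9000):
        k=cv2.convexHull(k);a=cv2.approxPolyDP(k,3,True);print(n,'block',cv2.contourArea(k),[(p[0].tolist(),np.round(onz(c,*p[0],.06)[:2],4).tolist()) for p in a])
E
```

```text
top al 252.0 [0.4906 0.2725] 0.0211 [0.4912 0.2727] [0.0422 0.0407] 45.1
top al 780.5 [0.5249 0.1882] 0.0371 [0.5246 0.1885] [0.0742 0.0737] 44.7
top al 248.0 [0.5548 0.2742] 0.0211 [0.555  0.2741] [0.0428 0.0411] 44.9
top al 4180.0 [0.5241 0.2205] 0.0891 [0.5241 0.2198] [0.13   0.1826] 1.4
top rackvals 109.0
top collar 468.0 ((0.49394315481185913, -0.29694288969039917), 0.02976061962544918) (array([ 0.49363888, -0.29660634]), np.float64(0.0290353501866297))
top block 539.0 [([418, 154], [0.5262, -0.293]), ([424, 154], [0.526, -0.3068]), ([434, 169], [0.4911, -0.3283]), ([424, 181], [0.4639, -0.3041]), ([414, 179], [0.4688, -0.2815]), ([407, 168], [0.4942, -0.2665])]
top block 1785.5 [([438, 147], [0.5419, -0.3399]), ([440, 185], [0.4542, -0.3404]), ([397, 189], [0.4466, -0.2419]), ([395, 153], [0.5292, -0.2403]), ([400, 148], [0.5406, -0.2522])]
scene al 386.0 [0.5248 0.1897] 0.0373 [0.5248 0.19  ] [0.0739 0.0749] 64.1
scene al 121.0 [0.5543 0.2749] 0.022 [0.5544 0.2753] [0.0446 0.0423] 81.9
scene al 113.5 [0.4909 0.2729] 0.0218 [0.4913 0.273 ] [0.045  0.0415] 83.4
scene al 1991.0 [0.5239 0.2216] 0.0912 [0.5238 0.2225] [0.1307 0.1869] 1.6
scene al 161.5 [0.5334 0.4494] 0.037 [0.5296 0.4632] [0.1121 0.0417] 3.1
scene rackvals 151.66666666666666
scene collar 447.5 ((0.49561774730682373, -0.2984949052333832), 0.02909727767109871) (array([ 0.49565299, -0.2987071 ]), np.float64(0.028414983805491213))
scene block 545.0 [([318, 284], [0.5054, -0.2663]), ([320, 294], [0.5224, -0.2845]), ([313, 303], [0.5212, -0.3105]), ([301, 304], [0.5007, -0.3262]), ([293, 297], [0.4766, -0.3219]), ([297, 282], [0.463, -0.2871]), ([313, 280], [0.4904, -0.2638])]
scene block 2156.0 [([303, 268], [0.4541, -0.2503]), ([335, 287], [0.5412, -0.2524]), ([334, 300], [0.5558, -0.2803]), ([314, 330], [0.5564, -0.3599]), ([284, 312], [0.4806, -0.3608]), ([280, 302], [0.4598, -0.3466])]
```

Call:
{"api": "apply_moves", "payload": {"plan": [[0,[-4.3,-2.2,-0.5],[0,0,7]],[0,[-8.6,-4.4,-1.0],[0,0,14]],[0,[-12.9,-6.6,-1.5],[0,0,21]],[0,[-17.2,-8.8,-2],[0,0,28]],[0,[-21.5,-11,-2.5],[0,0,35]],[0,[-25.8,-13.2,-3],[0,0,42]],[0,[-30.1,-15.4,-3.5],[0,0,49]],[0,[-34.4,-17.6,-4],[0,0,56]],[0,[-38.7,-19.8,-4.5],[0,0,63.5]],[0,[-42.6,-22,-4.6],[0,0,63.5]]]}}

```text
time_s: 1.3
eef_pos: [0.5522, 0.1485, 0.2503]
ee_rot: [0.0, 0.708, 0.706, 0.001]
ft_force: [0.2, 0.2, -0.1]
finger_gap: 0.0855
grip_force: 0.0
```

Call:
{"api": "apply_moves", "payload": {"plan": [[0,[-4.5,-0.6,0],[0,0,0]],[0,[-9.5,-1.2,0],[0,0,0]],[0,[-14.4,-1.8,0],[0,0,0]],[0,[-19.3,-2.4,0],[0,0,0]],[0,[-24.2,-3.1,0],[0,0,0]],[0,[-29.1,-3.8,1],[0,0,0]],[0,[-34,-4.5,2],[0,0,0]],[0,[-38.8,-5.2,3],[0,0,0]],[0,[-42,-5.6,4],[0,0,0]],[0,[-44.6,-5.8,5],[0,0,0]]]}}

```text
time_s: 2.3
eef_pos: [0.4922, -0.298, 0.1992]
ee_rot: [0.0, 0.708, 0.707, -0.0]
ft_force: [-0.0, 0.4, -0.5]
finger_gap: 0.0852
grip_force: 0.0
```

```bash
python3 - <<'E'
from h import *
o=bot.get_obs();print(o['eef_pos'],o['joints'])
s=bot.read_camera('scene');t=bot.read_camera('top')
cv2.imwrite('pics/c2.png',np.hstack([cv2.resize(s['pixels'][195:335,236:376,::-1],(400,400)),cv2.resize(t['pixels'][100:240,355:495,::-1],(400,400))]))
E
```

```text
[ 0.49218009 -0.29803201  0.19917753] [-5.44325121e-01  2.68645519e-01 -1.17372315e-01  1.18462231e+00
 -2.46940323e-04  1.02783430e+00]
```

View pics/c2.png

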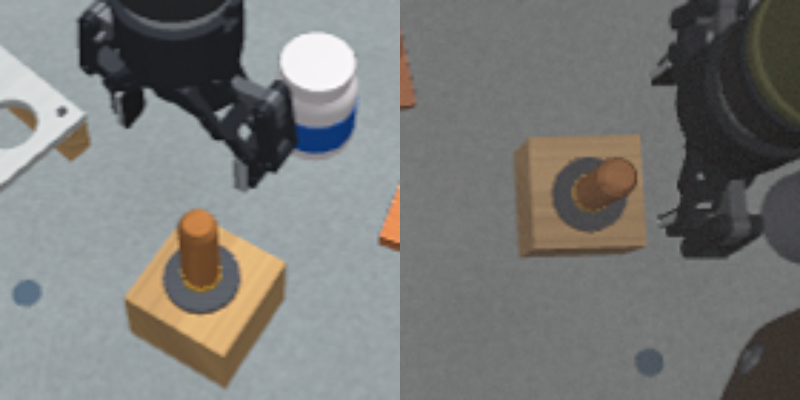

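The gripper hangs above and beside the tool in both views, and parallax would explain that. I'll check it with numbers.

```bash
python3 - <<'E'
from h import *
s=bot.read_camera('scene');t=bot.read_camera('top')
p=bot.get_obs()['eef_pos']
for n,c,(x,y),k in(('s',s,(236,195),0),('t',t,(355,100),400)):
    f=lambda q:np.round((np.array(proj(c,q))-[x,y])*400/140+[k,0])
    print(n,'tcp',f(p),'tip+-',f(p+[.045,0,.013]),f(p-[.045,0,-.013]),'handletop',f([.4945,-.2975,.146]),'collar',f([.4945,-.2975,.066]))
print(onz(t,355+217*.35,100+178*.35,.146), onz(s,236+198*.35,195+222*.35,.146))
E
```

```text
s tcp [192. 178.] tip+- [247. 199.] [136. 138.] handletop [196. 221.] collar [200. 275.]
t tcp [641. 161.] tip+- [644.  90.] [651. 225.] handletop [620. 173.] collar [589. 192.]
[ 0.49109772 -0.29540505  0.146     ] [ 0.49621137 -0.29702535  0.146     ]
```

Call:
{"api": "apply_moves", "payload": {"plan": [[0,[0.1,0.2,3],[0,0,0]],[0,[0.1,0.2,6],[0,0,0]],[0,[0.1,0.2,9],[0,0,0]],[0,[0.1,0.2,11],[0,0,0]],[0,[0.1,0.2,11.6],[0,0,0]],[0,[0.1,0.2,11.6],[0,0,0]],[0.3,[0.1,0.2,11.6],[0,0,0]],[0.5,[0.1,0.2,11.6],[0,0,0]],[0.7,[0.1,0.2,11.6],[0,0,0]],[1,[0.1,0.2,11.6],[0,0,0]]]}}

```text
time_s: 3.5
eef_pos: [0.4952, -0.295, 0.0844]
ee_rot: [0.0, 0.707, 0.707, -0.0]
ft_force: [-4.1, 0.1, 6.5]
finger_gap: 0.0284
grip_force: 53.2
```

Call:
{"api": "apply_moves", "payload": {"plan": [[1,[0,0,0],[0,0,0]],[1,[0,0,0],[0,0,0]],[1,[0,0,0],[0,0,0]],[1,[0,0,0],[0,0,0]],[1,[0,0,0],[0,0,0]],[1,[0,0,0],[0,0,0]]]}}

```text
time_s: 4.1
eef_pos: [0.4953, -0.2951, 0.0845]
ee_rot: [0.001, 0.707, 0.707, 0.0]
ft_force: [-2.4, 0.3, 5.6]
finger_gap: 0.0283
grip_force: 58.8
```

Call:
{"api": "apply_moves", "payload": {"plan": [[1,[0,0,-1],[0,0,0]],[1,[0,0,-3],[0,0,0]],[1,[0,0,-5],[0,0,0]],[1,[0,0,-7],[0,0,0]],[1,[0,0,-9],[0,0,0]],[1,[0,0,-10],[0,0,0]],[1,[0,0,-10],[0,0,0]],[1,[0,0,-10],[0,0,0]]]}}

```text
time_s: 4.9
eef_pos: [0.4947, -0.2945, 0.1829]
ee_rot: [-0.0, 0.707, 0.707, -0.0]
ft_force: [0.6, -0.6, -2.5]
finger_gap: 0.0282
grip_force: 59.6
```

```bash
python3 - <<'E'
from h import *
o=bot.get_obs();print(o['eef_pos'],o['ft_force'],o['finger_gap'])
s=bot.read_camera('scene');t=bot.read_camera('top')
p=o['eef_pos']-[0,0,.0245]
for n,c in(('s',s),('t',t)):
    print(n,'origin',proj(c,p),'tip',proj(c,p-[0,0,.04]))
cv2.imwrite('pics/c3.png',np.hstack([cv2.resize(s['pixels'][205:325,246:366,::-1],(400,400)),cv2.resize(t['pixels'][100:220,375:495,::-1],(400,400))]))
E
```

```text
[ 0.49472672 -0.29445517  0.18292474] [ 0.60126151 -0.63286114 -2.48738169] 0.028219956536918618
s origin (np.float64(305.1624358146017), np.float64(268.2808235200427)) tip (np.float64(305.92285633876065), np.float64(278.15306974125355))
t origin (np.float64(432.2360870056498), np.float64(159.4128380562092)) tip (np.float64(426.5608002251581), np.float64(162.98166423651247))
```

View pics/c3.png

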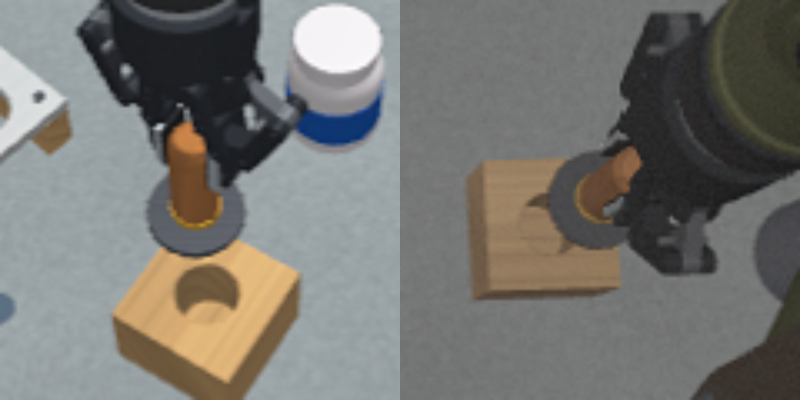

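```bash
python3 - <<'E'
from m import *
p=bot.get_obs()['eef_pos'];z=p[2]-.0245
c=bot.read_camera('scene');px=c['pixels'];g=px.mean(2);hsv=cv2.cvtColor(px,cv2.COLOR_RGB2HSV)
d=((hsv[...,1]<70)&(g<105)).astype(np.uint8)*255
d[:257]=0
for k in blob(d,305,270,20,60,3000):
    P=np.array([onz(c,*q[0],z+.003) for q in cv2.convexHull(k)])
    bb=cv2.boundingRect(k);print(bb,fit(P))
    # lowest arc only: circle of known R=.03
    from scipy.optimize import least_squares
    Q=np.array([onz(c,*q[0],z) for q in k if q[0][1]>268])
    print(least_squares(lambda o:np.hypot(*(Q[:,:2]-o).T)-.0295,p[:2]).x-p[:2])
w=((hsv[...,1]>60)&(hsv[...,0]<28)&(g>125)).astype(np.uint8)*255
# stand hole in scene
E
cp pics/c3.png /dev/null
```

```text
(290, 257, 29, 25) (array([ 0.4939014 , -0.29491343]), np.float64(0.03039846302788976))
[-0.0049046   0.00512979]
```

Call:
{"api": "apply_moves", "payload": {"plan": [[1,[0,0,-3],[0,0,0]],[1,[1,0,-6.5],[0,0,0]],[1,[4,0.2,-8],[0,0,0]],[1,[8,0.5,-8],[0,0,0]],[1,[12.5,0.8,-8],[0,0,0]],[1,[17,1,-8],[0,0,0]],[1,[21.5,1.3,-8],[0,0,0]],[1,[26,1.6,-8],[0,0,0]],[1,[30.5,1.8,-8],[0,0,0]],[1,[35,2.1,-8],[0,0,0]]]}}

```text
time_s: 6.05
eef_pos: [0.5151, 0.0571, 0.2629]
ee_rot: [-0.0, 0.707, 0.707, -0.0]
ft_force: [0.9, 0.6, -2.0]
finger_gap: 0.0283
grip_force: 59.9
```

Call:
{"api": "apply_moves", "payload": {"plan": [[1,[4,0.2,0],[0,0,0]],[1,[8,0.5,0],[0,0,0]],[1,[12,0.7,0],[0,0,0]],[1,[14.5,0.8,1],[0,0,0]],[1,[16.1,0.9,3],[0,0,0]],[1,[16.1,0.9,6],[0,0,0]],[1,[16.1,0.9,9],[0,0,0]],[1,[16.1,0.9,11],[0,0,0]],[1,[16.1,0.9,11],[0,0,0]],[1,[16.1,0.9,11],[0,0,0]]]}}

```text
time_s: 7.05
eef_pos: [0.5242, 0.2162, 0.1534]
ee_rot: [-0.0, 0.707, 0.707, -0.001]
ft_force: [-1.2, -0.0, -2.7]
finger_gap: 0.028
grip_force: 59.9
```

```bash
python3 - <<'E'
from m import *
p=bot.get_obs()['eef_pos'];print(p)
s=bot.read_camera('scene');t=bot.read_camera('top')
o=p-[0,0,.0245]
for n,c,x,y in(('s',s,352,110),('t',t,150,100)):
    f=lambda q:np.round((np.array(proj(c,q))-[x,y])*400/120+[400*(n=='t'),0])
    print(n,'origin',f(o),'tip',f(o-[0,0,.04]),'R',f(o+[.03,0,0]),f(o-[.03,0,0]),f(o+[0,.03,0]),f(o-[0,.03,0]))
cv2.imwrite('pics/c4.png',np.hstack([cv2.resize(s['pixels'][110:230,352:472,::-1],(400,400)),cv2.resize(t['pixels'][100:220,150:270,::-1],(400,400))]))
E
```

```text
[0.52423875 0.2162241  0.15336697]
s origin [228. 100.] tip [220. 136.] R [263. 113.] [195.  87.] [243.  79.] [213. 121.]
t origin [513. 173.] tip [534. 186.] R [514. 126.] [512. 220.] [466. 174.] [561. 172.]
```

View pics/c4.png

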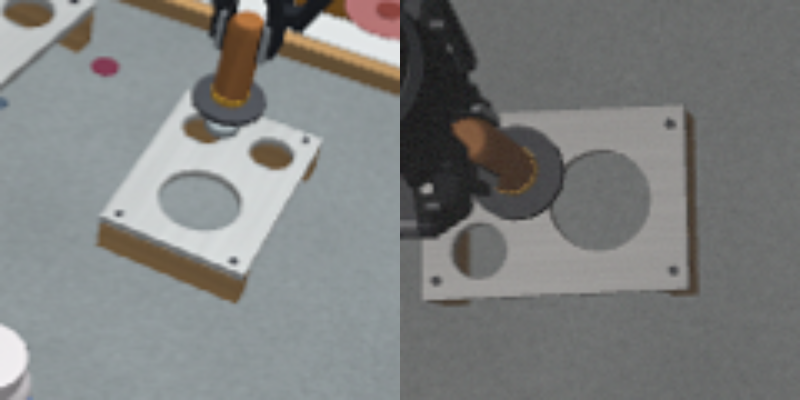

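The tool hangs upright over the start side. In the top crop its collar is centred at about (517,172), within 2 mm of the prediction. I'll press down there.

Call:
{"api": "apply_moves", "payload": {"plan": [[1,[0.1,0.1,2],[0,0,0]],[1,[0.1,0.1,4],[0,0,0]],[1,[0.1,0.1,5],[0,0,0]],[1,[0.1,0.1,5.4],[0,0,0]],[1,[0.1,0.1,5.4],[0,0,0]],[1,[0.1,0.1,5.4],[0,0,0]]]}}

```text
time_s: 7.75
eef_pos: [0.5264, 0.2177, 0.1007]
ee_rot: [0.0, 0.707, 0.707, 0.001]
ft_force: [0.1, -0.1, -2.5]
finger_gap: 0.028
grip_force: 59.9
```

Call:
{"api": "apply_moves", "payload": {"plan": [[1,[0,0,0.3],[0,0,0]],[1,[0,0,0.6],[0,0,0]],[1,[0,0,0.9],[0,0,0]],[1,[0,0,1.0],[0,0,0]],[1,[0,0,1.0],[0,0,0]],[1,[0,0,1.0],[0,0,0]]]}}

```text
time_s: 8.35
eef_pos: [0.5259, 0.2173, 0.0898]
ee_rot: [0.0, 0.707, 0.707, 0.0]
ft_force: [-0.5, -1.1, 0.4]
finger_gap: 0.0284
grip_force: 60.2
```

Call:
{"api": "apply_moves", "payload": {"plan": [[1,[-0.03,-0.42,0],[0,0,0]],[1,[-0.13,-0.83,0],[0,0,0]],[1,[-0.29,-1.23,0],[0,0,0]],[1,[-0.52,-1.59,0],[0,0,0]],[1,[-0.79,-1.91,0],[0,0,0]],[1,[-1.11,-2.18,0],[0,0,0]],[1,[-1.47,-2.41,0],[0,0,0]],[1,[-1.87,-2.57,0],[0,0,0]],[1,[-2.28,-2.67,0],[0,0,0]],[1,[-2.7,-2.7,0],[0,0,0]]]}}

```text
time_s: 9.35
eef_pos: [0.4987, 0.1906, 0.0898]
ee_rot: [-0.0, 0.707, 0.707, 0.001]
ft_force: [3.9, 2.9, 1.2]
finger_gap: 0.028
grip_force: 60.0
```

Call:
{"api": "apply_moves", "payload": {"plan": [[1,[-0.42,0.03,0],[0,0,0]],[1,[-0.83,0.13,0],[0,0,0]],[1,[-1.23,0.29,0],[0,0,0]],[1,[-1.59,0.52,0],[0,0,0]],[1,[-1.91,0.79,0],[0,0,0]],[1,[-2.18,1.11,0],[0,0,0]],[1,[-2.41,1.47,0],[0,0,0]],[1,[-2.57,1.87,0],[0,0,0]],[1,[-2.67,2.28,0],[0,0,0]],[1,[-2.7,2.7,0],[0,0,0]]]}}

```text
time_s: 10.35
eef_pos: [0.525, 0.1631, 0.0892]
ee_rot: [-0.001, 0.707, 0.707, -0.001]
ft_force: [-2.8, 3.2, 0.4]
finger_gap: 0.0282
grip_force: 60.5
```

Call:
{"api": "apply_moves", "payload": {"plan": [[1,[0.03,0.42,0],[0,0,0]],[1,[0.13,0.83,0],[0,0,0]],[1,[0.29,1.23,0],[0,0,0]],[1,[0.52,1.59,0],[0,0,0]],[1,[0.79,1.91,0],[0,0,0]],[1,[1.11,2.18,0],[0,0,0]],[1,[1.47,2.41,0],[0,0,0]],[1,[1.87,2.57,0],[0,0,0]],[1,[2.28,2.67,0],[0,0,0]],[1,[2.7,2.7,0],[0,0,0]]]}}

```text
time_s: 11.35
eef_pos: [0.5529, 0.1902, 0.0896]
ee_rot: [0.001, 0.707, 0.707, -0.0]
ft_force: [-3.1, -2.7, 0.6]
finger_gap: 0.0283
grip_force: 60.6
```

Call:
{"api": "apply_moves", "payload": {"plan": [[1,[0.42,-0.03,0],[0,0,0]],[1,[0.83,-0.13,0],[0,0,0]],[1,[1.23,-0.29,0],[0,0,0]],[1,[1.59,-0.52,0],[0,0,0]],[1,[1.91,-0.79,0],[0,0,0]],[1,[2.18,-1.11,0],[0,0,0]],[1,[2.41,-1.47,0],[0,0,0]],[1,[2.57,-1.87,0],[0,0,0]],[1,[2.67,-2.28,0],[0,0,0]],[1,[2.7,-2.7,0],[0,0,0]]]}}

```text
time_s: 12.35
eef_pos: [0.526, 0.2176, 0.0899]
ee_rot: [0.0, 0.707, 0.707, 0.001]
ft_force: [1.6, -2.4, -0.7]
finger_gap: 0.028
grip_force: 60.1
```

Call:
{"api": "apply_moves", "payload": {"plan": [[1,[-0.01,-0.2,0],[0,0,0]],[1,[-0.03,-0.42,0],[0,0,0]],[1,[-0.06,-0.55,0],[0,0,0]],[1,[-0.06,-0.55,0],[0,0,0]]]}}

```text
time_s: 12.75
eef_pos: [0.5198, 0.2168, 0.0896]
ee_rot: [-0.0, 0.707, 0.707, -0.0]
ft_force: [1.3, -2.2, -0.7]
finger_gap: 0.0284
grip_force: 60.1
```

Contact held all the way round, at about 2–4 N vertical. Now I'll lift and carry the tool back.

Call:
{"api": "apply_moves", "payload": {"plan": [[1,[0,0,-1.5],[0,0,0]],[1,[0,0,-4.5],[0,0,0]],[1,[0,0,-8.5],[0,0,0]],[1,[0,0,-13],[0,0,0]],[1,[-2,0,-17],[0,0,0]],[1,[-6,-0.2,-17.5],[0,0,0]],[1,[-10.5,-0.4,-17.5],[0,0,0]],[1,[-15,-0.6,-17.5],[0,0,0]],[1,[-19.5,-0.8,-17.5],[0,0,0]],[1,[-24,-1,-17.5],[0,0,0]]]}}

```text
time_s: 13.75
eef_pos: [0.5095, -0.024, 0.2642]
ee_rot: [-0.001, 0.707, 0.708, 0.0]
ft_force: [0.7, -0.7, -2.0]
finger_gap: 0.0286
grip_force: 60.1
```

Call:
{"api": "apply_moves", "payload": {"plan": [[1,[-4.5,-0.2,0],[0,0,0]],[1,[-9,-0.4,0],[0,0,0]],[1,[-13.5,-0.6,0],[0,0,0]],[1,[-18,-0.8,0],[0,0,0]],[1,[-22,-1,0],[0,0,0]],[1,[-25.5,-1.1,1],[0,0,0]],[1,[-27.2,-1.2,4],[0,0,0]],[1,[-27.2,-1.2,8],[0,0,0]],[1,[-27.2,-1.2,8],[0,0,0]],[1,[-27.2,-1.2,8],[0,0,0]]]}}

```text
time_s: 14.75
eef_pos: [0.4978, -0.2941, 0.1842]
ee_rot: [-0.002, 0.707, 0.707, 0.0]
ft_force: [0.2, -0.2, -1.3]
finger_gap: 0.0284
grip_force: 60.3
```

```bash
python3 - <<'E'
from m import *
p=bot.get_obs()['eef_pos'];z=p[2]-.0245;print(p)
for n,(u,v) in(('scene',(305,270)),):
    c=bot.read_camera(n);px=c['pixels'];g=px.mean(2);hsv=cv2.cvtColor(px,cv2.COLOR_RGB2HSV)
    d=((hsv[...,1]<70)&(g<105)).astype(np.uint8)*255;d[:257]=0
    for k in blob(d,u,v,20,60,3000):
        P=np.array([onz(c,*q[0],z+.003) for q in cv2.convexHull(k)]);print(cv2.boundingRect(k),fit(P))
s=c;t=bot.read_camera('top')
cv2.imwrite('pics/c5.png',np.hstack([cv2.resize(s['pixels'][205:325,246:366,::-1],(400,400)),cv2.resize(t['pixels'][100:220,375:495,::-1],(400,400))]))
f=lambda c,q,x,y:np.round((np.array(proj(c,q))-[x,y])*400/120)
for q in([.4975,-.2965,.06],[.4975,-.2755,.06],[.4975,-.3175,.06],[.4765,-.2965,.06]):print('hole',f(s,q,246,205),f(t,q,375,100)+[400,0])
E
```

```text
[ 0.49776469 -0.29414379  0.18419841]
(292, 257, 29, 26) (array([ 0.49744743, -0.29522145]), np.float64(0.030455301459398152))
hole [205. 292.] [550. 221.]
hole [223. 268.] [520. 222.]
hole [187. 317.] [581. 221.]
hole [179. 277.] [551. 252.]
```

View pics/c5.png

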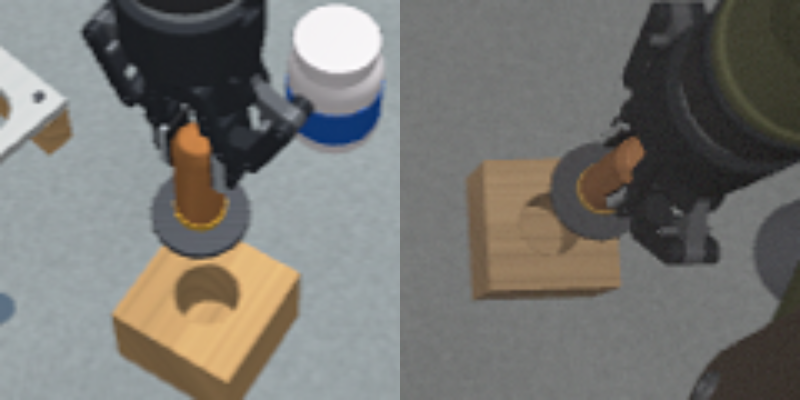

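The tool is over the hole. In the scene crop the hole centre is at (207,290), within about 1 mm of the prediction. I'll lower it now.

Call:
{"api": "apply_moves", "payload": {"plan": [[1,[-0.1,0,2],[0,0,0]],[1,[-0.1,0,4],[0,0,0]],[1,[-0.1,0,6],[0,0,0]],[1,[-0.1,0,8],[0,0,0]],[1,[-0.1,0,9],[0,0,0]],[1,[-0.1,0,9.6],[0,0,0]],[1,[-0.1,0,9.8],[0,0,0]],[1,[-0.1,0,9.9],[0,0,0]],[1,[-0.1,0,9.9],[0,0,0]]]}}

```text
time_s: 15.75
eef_pos: [0.4991, -0.2966, 0.0865]
ee_rot: [0.001, 0.707, 0.707, 0.0]
ft_force: [0.8, 0.4, -2.8]
finger_gap: 0.028
grip_force: 60.3
```

Call:
{"api": "apply_moves", "payload": {"plan": [[1,[0,0,0.1],[0,0,0]],[1,[0,0,0.2],[0,0,0]],[1,[0,0,0.2],[0,0,0]],[1,[0,0,0.2],[0,0,0]]]}}

```text
time_s: 16.15
eef_pos: [0.4989, -0.2966, 0.0845]
ee_rot: [0.001, 0.707, 0.707, 0.0]
ft_force: [-1.2, 1.0, 5.5]
finger_gap: 0.0281
grip_force: 61.0
```

Call:
{"api": "apply_moves", "payload": {"plan": [[0.55,[0,0,0],[0,0,0]],[0.5,[0,0,0],[0,0,0]],[0.4,[0,0,0],[0,0,0]],[0.2,[0,0,0],[0,0,0]],[0,[0,0,0],[0,0,0]],[0,[0,0,0],[0,0,0]],[0,[0,0,0],[0,0,0]],[0,[0,0,0],[0,0,0]],[0,[0,0,0],[0,0,0]]]}}

```text
time_s: 17.05
eef_pos: [0.4985, -0.2962, 0.0836]
ee_rot: [-0.0, 0.707, 0.707, 0.0]
ft_force: [0.1, -0.1, 0.3]
finger_gap: 0.0855
grip_force: 0.0
```

Call:
{"api": "apply_moves", "payload": {"plan": [[0,[0,0,-1],[0,0,0]],[0,[0,0,-3],[0,0,0]],[0,[0,0,-6],[0,0,0]],[0,[0,0,-9],[0,0,0]],[0,[0,0,-13],[0,0,0]],[0,[0,0,-15],[0,0,0]],[0,[4,0,-16],[0,0,0]],[0,[8,0,-16],[0,0,0]],[0,[12,0,-16],[0,0,0]],[0,[12,0,-16],[0,0,0]]]}}

```text
time_s: 18.05
eef_pos: [0.4983, -0.1725, 0.2449]
ee_rot: [-0.0, 0.705, 0.709, 0.001]
ft_force: [0.2, -1.6, 0.3]
finger_gap: 0.0853
grip_force: 0.0
```

```bash
python3 - <<'E'
from m import *
s=bot.read_camera('scene');t=bot.read_camera('top')
cv2.imwrite('pics/c6.png',np.hstack([cv2.resize(s['pixels'][225:345,246:366,::-1],(400,400)),cv2.resize(t['pixels'][110:230,365:485,::-1],(400,400))]))
E
```

```text
(no output)
```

View pics/c6.png

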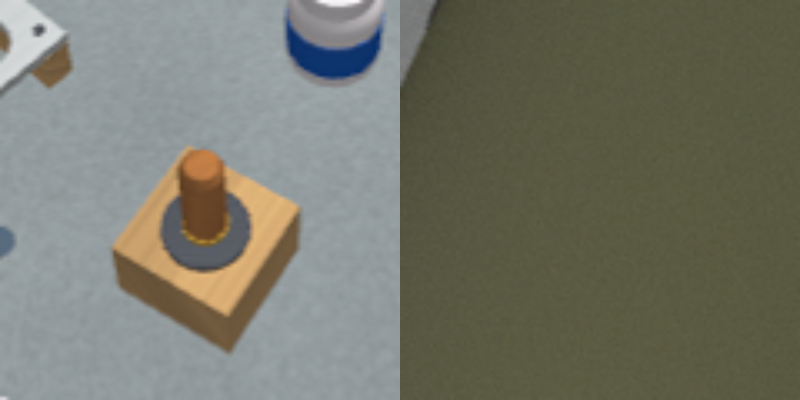

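The scene crop shows the tool upright and centred, with its collar flat on the block at (205,230). The top view is blocked by the arm.

```bash
python3 -c "
from workcell import bot
print(bot.close_job())"
```

```text
the job is handed in; nothing more can be done
None
```

The job is handed in at about 18 s: the cone went once anticlockwise round the smallest rack's big hole with light contact at every check (about 2–4 N vertical), and the tool is back upright, seated in its stand and released.

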